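# Fit the cable bobbin and snap its cap on

### The job

Slide the flanged cable bobbin all the way down onto the stud of the white triangular stand, then press the snap cap onto the top of the stud until it clicks past the catch and is fully home. Do not let go after the click: finish with the fingers still on the cap, firmly pressing it down against the stud. Leave everything else on the desk where it is.

Things in the scene. Friction and masses are not known exactly. Their poses are not given: they have to be found in the camera images.
- stand: White cable stand, fixed to the desk: a rounded triangle about 120 x 130 mm, 42 mm tall including its black top plate, with an upright metal stud in its middle. Origin at the centre of its underside, z up.
- stud_foot (a point): Foot of the stud, on its axis, on the black top plate, 42 mm above the desk; z up. The stud is stepped: a shaft 24 mm thick and 36 mm tall with a chamfered upper end, then a neck 16 mm thick and 22 mm tall. Four sprung steel balls bulge from the neck to 24 mm across, centres 46.5 mm above this point; the bobbin passes freely over them.
- stud_top (a point): Centre of the flat top of the stud, 100 mm above the desk; z up. A cap pushed straight down meets the balls with its underside about 7 mm below this point; the resistance peaks near 8 to 12 N at 8 to 9 mm, then drops away (the click), the cap pulling itself down from 13 to 17 mm, and rises again at 20 mm, where the cap's ceiling lands on the stud: fully home, 3 mm clear of the bobbin.
- stud: The stud itself (see stud_foot and stud_top), fixed to the stand. Origin at its foot, z up along its axis.
- bobbin: Grey plastic cable bobbin, loose, bore upright: flanges 60 mm wide and 5 mm thick at top and bottom, hub 44 mm, 35 mm tall, through bore 27 mm; 40 to 80 g. Origin at the centre of its underside, z along the bore. Grip it across the flanges. Fully down, its underside is at stud_foot and its top 1 mm below the top of the stud's 24 mm shaft.
- cap: Grey plastic snap cap, loose, standing open side down: a round cup 34 mm in diameter, 28 mm tall, closed on top; about 30 g. Cavity 26 mm wide and 20 mm deep; a lip 2.5 mm tall narrows its mouth to 20 mm. Origin at the centre of its open underside, z towards the closed top.
- remote: Bystander, loose on the desk: white remote control, 145 x 46 x 20 mm, long side along its x. Origin at the centre of its underside.
- adapter: Bystander, loose on the desk: white power adapter with its pins up, 80 x 50 x 64 mm, long side along its x. Origin at the centre of its underside.
- mug: Bystander, loose on the desk: white mug, 82 mm wide, 92 mm tall, handle at +y. Origin at the centre of its underside.
- jarlid: Bystander, loose on the desk: flat white jar lid, 68 mm in diameter, 14 mm tall, closed and plain (not the cap). Origin at the centre of its underside.
- tape: Bystander, loose on the desk: plain grey ring of tape, 72 mm in diameter, 52 mm hole, 19 mm tall, no flanges (not the bobbin). Origin at the centre of its underside.
- pen: Bystander, loose on the desk: black pen, 135 mm along its y, 12 mm wide, 10 mm tall. Origin at the centre of its underside.
- bowl: Bystander, loose on the desk: clear glass bowl, 130 mm wide, 50 mm tall. Origin at the centre of its underside.
Mind the look-alikes: they are no part of the job. Leave any pink look-alike of the cap alone. Leave any green look-alike of the bobbin alone.

How it is judged:
On the way, in this order (a step that is already met when the one before it is completed fails the run):
1. the bobbin is threaded on the stud, fully down on the stand and let go (horizontal distance between bobbin and stud_foot below 0.004 m and z of bobbin in the frame of stud_foot below 0.003 m and angle between bobbin's own z axis and vertical below 0.1 rad and contact force between the fingers and bobbin below 0.2 N), for 0.2 s.
2. with the bobbin down, the cap has clicked past the balls and is fully home (horizontal distance between bobbin and stud_foot below 0.004 m and z of bobbin in the frame of stud_foot below 0.003 m and angle between each of bobbin, cap's own z axis and vertical below 0.1 rad and horizontal distance between cap and stud_top below 0.004 m and z of cap in the frame of stud_top below -0.017 m), for 0.1 s.
At the end, for the whole second after the job is handed in: Bobbin upright on the stud (axis within 4 mm) and down on the stand within 3 mm; cap upright on the stud (axis within 4 mm), its underside 17 mm or more below the stud's top; through the last second the fingers touch the cap and it presses on the stud with over 4 N (all of step 2 and contact force between cap and stud above 4 N and contact force between the fingers and cap above 3 N); the arm keeps its last pose, push and grip.
It fails at once if a bystander (remote, adapter, mug, jar lid, tape, pen or bowl) is moved by more than 30 mm (distance of any of remote, adapter, mug, jarlid, tape, pen, bowl from where it was at the start of the episode above 0.03 m).
It also fails if it takes over 58 s, if anything falls off the work surface, if the arm or the gripper's body presses on something with over 40 N, if the wrist force passes 120 N, or if a joint passes its speed limit or range.

### The arm

A 6-joint arm with a two-finger parallel gripper is mounted at the origin on the work surface. World frame = base frame: x ahead of the robot, y to its left, z up, the work surface at z = 0. Lengths are in m, angles in rad, forces in N, time in s.
With the tool pointing down it reaches from about 0.325 to 0.925 m from the base axis. Payload 3.1 kg.
Tool frame: the origin (TCP) lies at the very end of the fingers, on their centre line; the grasp point (between the pads) lies 19 mm behind it; z points along the fingers, y is the line along which they close (so a half turn about z gives the same grasp; the last joint's range is limited). The gripper opens to 85 mm and grips with 20 to 120 N. Pads are 22 mm wide; open, the fingers measure 114 mm over their backs; the gripper's body (76 mm by 85 mm) begins 54 mm behind the grasp point. The pads swing forward as they close: fully open they stand 13 mm farther back than shut.
Start: joints at [-1.415, 0.217, 1.613, -0, 1.311, -0.112], TCP at [0.165, -0.603, 0.231] pointing down, gripper open.
Joint ranges: [-2.75, 2.75], [-0.78, 2.1], [0.31, 2.55], [-1.13, 4.27], [0.13, 2.63], [-2.58, 2.58]. Speed limits (rad/s): [2.79, 2.79, 3.14, 3.14, 3.14, 3.14].

### API

Orientations are given as [roll, pitch, yaw] about the fixed x, y, z axes, in that order (R = Rz(yaw) Ry(pitch) Rx(roll)).
In Python, from bench import monitor, eyes, ticket gives the robot as it stands.
- The arm moves only by the tool servo_tool, never from a script. Its argument "targets" is text: rows parted by semicolons, each of 7 numbers parted by spaces: the turn, a rotation vector about the tool's x, y, z in degrees, then the shift along the tool's x, y, z in mm, then the finger opening in mm, from 0 to 85.4. In form: ax ay az tx ty tz claw; .... A call has 1 to 20 rows; each row shifts and turns the commanded pose from where the row before left it, along the tool's axes as they then stand; what a row does not reach is not made up. A row lasts 1/10 s, in which the tool goes at most 50 mm and 8.59 degrees, less where a joint would pass 70% of its speed; a pose out of reach is approached as far as the arm can. A call with a gripper value outside its range is refused whole. The fingers move at their own pace and stop on an object; "force" is the grip in N (left out, the last holds). Time passes only in rows, so rows that do not move let the fingers close. It gives the time, the measured TCP pose, the force, the opening and the grip force at its end, in the units of the state.
- monitor.sense(): the state, without advancing time (a new reading comes with each control period).
- eyes.grab_frame(name): name is "scene" or "side" or "wrist"; returns a dict with "pixels" (400x640x3 uint8, red, green, blue), "fx", "fy", "cx", "cy" (pixels), "R" (3x3) and "t" (3): a world point X has camera coordinates R X + t; the wrist camera has in their place "T_tool_cam" (4x4, takes a point from camera to tool coordinates, whose origin is the TCP and whose axes are the flange's). Camera axes: x right, y down, z forward; pixel columns grow to the right and rows downward; lengths in m; the calibration is good to about 2 mm. A picture is of the moment at which its call begins: read the wrist's pose just before it. There is no depth.
- ticket.sign_off(): hands the job in; it is judged then, once.
The state is a dict: "clock": time; "joint_pos": joint angles; "qd": joint speeds; "tau": joint torques, N m; "position": TCP position; "tool_rot": TCP orientation; "force": force on the tool from outside, world axes, zero at the start; "moment": the same for the moment, N m; "finger_gap": finger opening in m; "finger_force": force on a finger pad.
Only numpy, scipy, OpenCV 4.12 (cv2) and the standard library are available. Lean on these libraries where they do the work, as an engineer would, in place of code of your own. Each camera call takes 0.05 s, during which the arm holds its last target. There are 200 camera calls.

## Working session

There is one attempt and no reset: what is moved stays moved. The work goes in short steps, Python scripts to look and compute and a tool call to move; the robot and the scene stay as the last step left them, time stands still between calls to the robot, and variables do not carry over. Pictures are saved under pics/ and viewed, at most 10 in all, crops included, and the job is handed in when it is done.

Besides the shell and the picture viewer there is one more tool, called after "Emit:" by a JSON object that holds its "op" and its "data". servo_tool: Moves the arm, as the interface text tells. Its arguments: {"type":"object","properties":{"targets":{"type":"string"},"force":{"type":"number"}},"required":["targets"]}

```bash
mkdir -p pics; ls; cat > h.py <<'E'
import numpy as np, cv2, json
from bench import monitor, eyes, ticket
from scipy.spatial.transform import Rotation as Ro
def grab(n,save=None):
    s=monitor.sense(); f=eyes.grab_frame(n)
    if n=="wrist":
        T=np.eye(4); T[:3,:3]=Ro.from_euler('xyz',s["tool_rot"]).as_matrix(); T[:3,3]=s["position"]
        C=T@np.array(f["T_tool_cam"]); f["Rc"]=C[:3,:3]; f["o"]=C[:3,3]
    else:
        R=np.array(f["R"]); f["Rc"]=R.T; f["o"]=-R.T@np.array(f["t"])
    if save: cv2.imwrite("pics/"+save,cv2.cvtColor(f["pixels"],cv2.COLOR_RGB2BGR))
    return f
def ray(f,u,v):
    d=f["Rc"]@np.array([(u-f["cx"])/f["fx"],(v-f["cy"])/f["fy"],1]); return f["o"],d/np.linalg.norm(d)
def onz(f,u,v,z):
    o,d=ray(f,u,v); return o+d*(z-o[2])/d[2]
def tri(rs):
    A=sum(np.eye(3)-np.outer(d,d) for o,d in rs); b=sum((np.eye(3)-np.outer(d,d))@o for o,d in rs)
    X=np.linalg.solve(A,b); return X,[np.linalg.norm((np.eye(3)-np.outer(d,d))@(X-o)) for o,d in rs]
def proj(f,X):
    c=f["Rc"].T@(np.array(X)-f["o"]); return f["cx"]+f["fx"]*c[0]/c[2], f["cy"]+f["fy"]*c[1]/c[2]
E
python3 - <<'E'
from h import *
s=monitor.sense(); print(s)
for n in("scene","side","wrist"):
    f=grab(n,n+"0.png"); print(n,f["fx"],f["cx"],f["cy"],f["o"].round(3),f["Rc"].round(2).tolist())
E
```

```text
pics
{'clock': 0.0, 'joint_pos': array([-1.41519034e+00,  2.17753538e-01,  1.61492241e+00, -9.55267459e-06,
        1.31131376e+00, -1.12185287e-01]), 'qd': array([ 3.02935052e-05, -7.51003603e-05, -6.66716127e-04, -4.82676507e-05,
       -6.95625464e-04, -4.63761261e-04]), 'tau': array([-5.68842934e-04, -3.96852922e+01, -3.03850865e+01, -2.56245721e-04,
        9.66976775e-03, -2.82287495e-06]), 'position': array([ 0.16527672, -0.60190577,  0.22997479]), 'tool_rot': array([-3.13920964e+00, -2.59180528e-04,  2.67793427e-01]), 'force': array([ 0.01691139,  0.66918321, -0.77201721]), 'moment': array([ 0.02516008, -0.02018232,  0.04162051]), 'finger_force': 0.0, 'finger_gap': 0.08564589591561832}
scene 379.060842331001 321.7696700124228 198.12300227988018 [ 1.34  -0.108  0.731] [[0.11, 0.63, -0.77], [0.99, -0.05, 0.1], [0.02, -0.78, -0.63]]
side 393.9499418038562 316.3047697405242 190.21434204691224 [0.029 0.716 0.692] [[-0.8, -0.34, 0.5], [-0.6, 0.44, -0.66], [0.0, -0.83, -0.56]]
wrist 302.55709086475593 321.0374802079448 202.66810967110422 [ 0.244 -0.581  0.372] [[0.27, -0.91, -0.31], [-0.96, -0.25, -0.08], [-0.0, 0.32, -0.95]]
```

View pics/scene0.png

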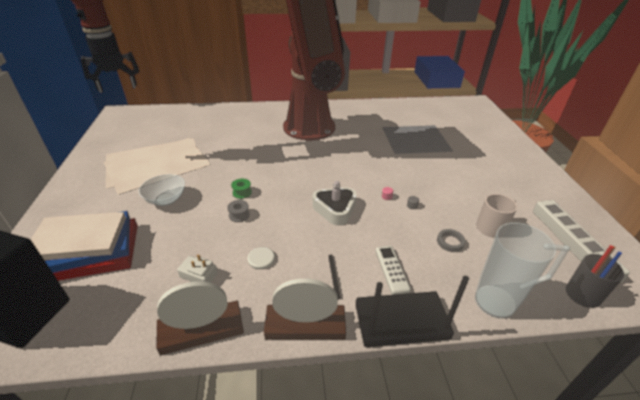

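View pics/side0.png

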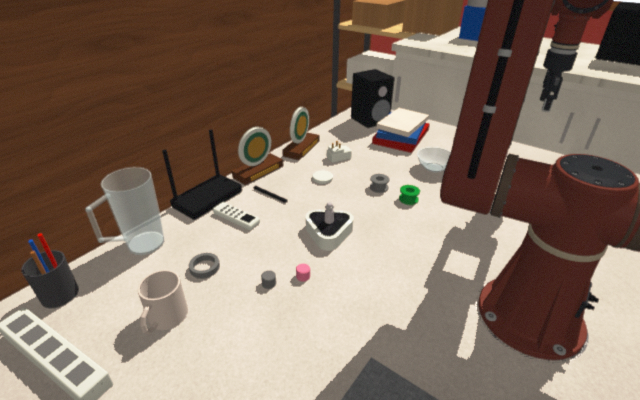

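Scene view: the bobbin candidates are grey (238,211), green (241,187) and the tape ring (452,240). The cap candidates are grey (413,202), pink (388,193) and the white jar lid (260,258). The grey flanged one is the bobbin and the small grey cup is the cap. The stud is at (336,190). In the side view, the bobbin is at (380,183), the cap at (268,279) and the stud at (329,213).

```bash
python3 - <<'E'
from h import *
S=grab("scene");D=grab("side")
for n,a,b in (("bobbin",(238,211),(380,183)),("cap",(413,202),(268,279)),("stud top",(336,183),(329,206)),("green",(241,187),(409,194)),("pink",(388,193),(303,271))):
    X,e=tri([ray(S,*a),ray(D,*b)]); print(n,X.round(4),np.round(e,4))
for n,a in (("tape",(452,240)),("jarlid",(260,258)),("mug",(497,225)),("bowl",(162,192)),("adapter",(197,268))): print(n,onz(S,*a,0.01).round(3))
a=[cv2.resize(S["pixels"][y-35:y+35,x-50:x+50],(400,280),interpolation=2) for x,y in((240,200),(405,198))]
b=[cv2.resize(D["pixels"][y-35:y+35,x-50:x+50],(400,280),interpolation=2) for x,y in((390,190),(285,275))]
cv2.imwrite("pics/crop1.png",np.vstack([np.hstack(a),np.hstack(b)])[:,:,::-1])
E
```

```text
bobbin [ 0.5027 -0.2448  0.0146] [0.0014 0.0014]
cap [0.5062 0.27   0.0136] [0.0006 0.0006]
stud top [0.4988 0.0373 0.0919] [0.0014 0.0014]
green [ 0.3988 -0.2401  0.0195] [0.0006 0.0006]
pink [0.4573 0.204  0.0149] [0.0024 0.0024]
tape [0.667 0.33  0.01 ]
jarlid [ 0.685 -0.179  0.01 ]
mug [0.621 0.479 0.01 ]
bowl [ 0.391 -0.478  0.01 ]
adapter [ 0.704 -0.33   0.01 ]
```

View pics/crop1.png

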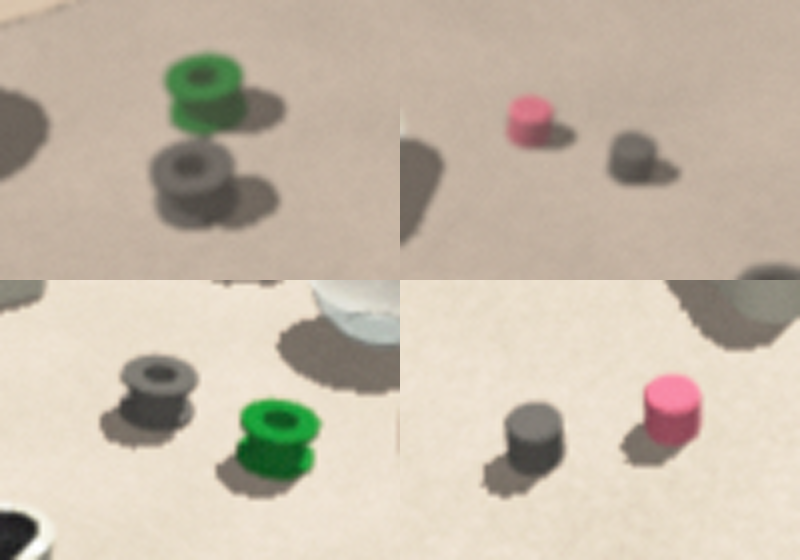

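The crop confirms it: the grey flanged bobbin stands next to the green look-alike, and the grey cup next to the pink one. I'll move the wrist over the grey bobbin.

Emit:
{"op": "servo_tool", "data": {"targets": "0 0 7.7 0 0 0 85; 0 0 7.6 0 0 0 85; 0 0 0 30 -30 2 85; 0 0 0 30 -30 2 85; 0 0 0 30 -30 2 85; 0 0 0 30 -30 2 85; 0 0 0 30 -30 2 85; 0 0 0 30 -30 2 85; 0 0 0 30 -30 2 85; 0 0 0 30 -30 2 85; 0 0 0 30 -30 2 85; 0 0 0 20 -30 2 85; 0 0 0 0 -10 0 85; 0 0 0 0 0 0 85; 0 0 0 0 0 0 85"}}

```text
clock: 1.75
position: [0.4546, -0.2932, 0.2113]
tool_rot: [3.141, 0.0, 0.001]
force: [0.4, 0.3, -0.4]
finger_gap: 0.0851
finger_force: 0.0
```

```bash
python3 - <<'E'
from h import *
s=monitor.sense(); print(s["position"],s["tool_rot"],s["force"])
f=grab("wrist","w1.png"); print(f["o"], proj(f,[.503,-.245,.035]))
E
```

```text
[ 0.45462625 -0.29317692  0.21133975] [3.14075716e+00 3.39738439e-04 5.74942805e-04] [ 0.3587853   0.33036792 -0.39940226]
[ 0.5362472  -0.29339279  0.35356614] (np.float64(273.9525030030277), np.float64(134.86126531521103))
```

View pics/w1.png

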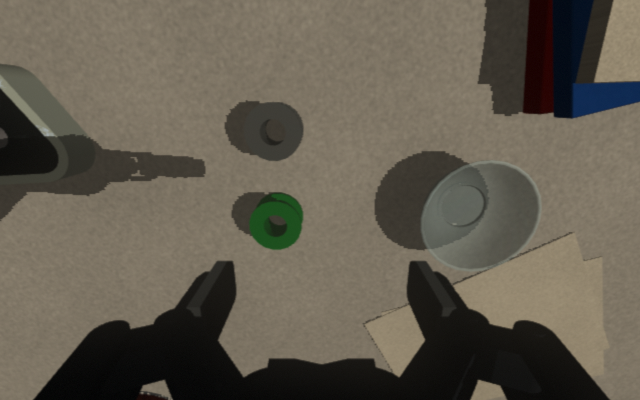

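Wrist view: the grey bobbin's top flange is at about (274,131), the green look-alike at (277,222), the bowl to the right and the stand at the left edge. I'll measure it by colour here, then again from a second place.

```bash
cat >> h.py <<'E'
def grey(f,u,v,r,smax=22,lo=20,hi=140,dbg=False):
    "largest neutral grey blob near (u,v): ellipse of its outer contour"
    p=f["pixels"].astype(int); m=((p.max(2)-p.min(2)<smax)&(p.mean(2)>lo)&(p.mean(2)<hi)).astype(np.uint8)
    k=np.zeros_like(m); cv2.circle(k,(int(u),int(v)),int(r),1,-1); m&=k
    m=cv2.morphologyEx(m,cv2.MORPH_OPEN,np.ones((3,3),np.uint8))
    c=max(cv2.findContours(m,cv2.RETR_EXTERNAL,cv2.CHAIN_APPROX_NONE)[0],key=cv2.contourArea)
    return cv2.fitEllipse(cv2.convexHull(c)),cv2.contourArea(c)
E
python3 - <<'E'
from h import *
f=dict(grab("wrist")); p=f["pixels"]
for u in range(222,310,6): print(u,p[131,u],end=' ')
print()
for s in (8,12,16,20): print(s,grey(f,273,131,50,s))
E
```

```text
222 [132 122 105] 228 [63 59 51] 234 [61 57 49] 240 [60 56 48] 246 [62 61 54] 252 [63 61 55] 258 [62 60 54] 264 [43 41 37] 270 [63 57 50] 276 [62 58 50] 282 [60 55 48] 288 [63 61 55] 294 [63 62 55] 300 [62 60 54] 306 [125 116 100] 
8 (((269.8377990722656, 132.1935272216797), (19.993345260620117, 28.230436325073242), 160.4751434326172), 132.5)
12 (((271.9520263671875, 130.3024444580078), (58.52335739135742, 59.69439697265625), 104.55472564697266), 2640.5)
16 (((264.0535888671875, 128.70254516601562), (62.4583625793457, 78.49309539794922), 100.65033721923828), 3555.0)
20 (((264.0150146484375, 128.912841796875), (62.350379943847656, 79.83567810058594), 99.09440612792969), 3635.5)
```

Emit:
{"op": "servo_tool", "data": {"targets": "0 0 0 24 -24 0 85; 0 0 0 24 -24 0 85; 0 0 0 0 0 0 85; 0 0 0 0 0 0 85; 0 0 0 0 0 0 85"}}

```text
clock: 2.35
position: [0.5024, -0.2456, 0.2112]
tool_rot: [3.141, 0.001, -0.001]
force: [-0.0, -0.3, 0.2]
finger_gap: 0.0848
finger_force: 0.0
```

```bash
sed -i 's/p=f\["pixels"\].astype(int); m=.*/p=cv2.GaussianBlur(f["pixels"],(3,3),0).astype(int); m=(((p[:,:,0]-p[:,:,2])<smax\/100*p[:,:,0])\&(p.mean(2)>lo)\&(p.mean(2)<hi)).astype(np.uint8)/; s/smax=22/smax=16/' h.py
python3 - <<'E'
from h import *
f=grab("wrist","w2.png"); 
u,v=proj(f,[.503,-.245,.035]); print(u,v)
for s in (14,16,18): print(s,grey(f,u,v,50,s))
f1=dict(f); f1["pixels"]=cv2.imread("pics/w1.png")[:,:,::-1].copy()
for s in (14,16,18): print(s,grey(f1,273,131,45,s))
f1["Rc"]=Ro.from_euler('xyz',[3.14075716,.00034,.000575]).as_matrix()@np.array(f["T_tool_cam"])[:3,:3]
f1["o"]=np.array([0.5362472,-0.29339279,0.35356614])
(a,_),(b,_)=grey(f1,273,131,45),grey(f,u,v,50)
X,e=tri([ray(f1,*a[0]),ray(f,*b[0])]); print(X,e, "diam",np.mean(b[1])/f["fx"]*np.linalg.norm(X-f["o"]))
print(onz(f,*b[0],.035),onz(f1,*a[0],.035))
E
```

```text
320.0250379234337 179.86121026522056
14 (((318.9501647949219, 173.89019775390625), (46.67152404785156, 53.807228088378906), 84.56121826171875), 935.0)
16 (((318.5861511230469, 174.57418823242188), (53.28513717651367, 55.862388610839844), 8.599987030029297), 2252.5)
18 (((318.46746826171875, 174.60435485839844), (54.68778610229492, 57.84503173828125), 5.337470531463623), 2412.5)
14 (((274.4103698730469, 126.28675079345703), (46.54913330078125, 56.09026336669922), 107.93416595458984), 983.0)
16 (((272.849365234375, 130.39076232910156), (58.45969772338867, 58.57128143310547), 137.8119659423828), 2596.0)
18 (((272.8109436035156, 130.52041625976562), (59.57125473022461, 60.42841720581055), 110.57563781738281), 2726.0)
[ 0.5070818  -0.2432242   0.02827264] [np.float64(0.0002536647184713078), np.float64(0.0002536647184712993)] diam 0.0602739500376751
[ 0.50885747 -0.24345532  0.035     ] [ 0.50750757 -0.24408257  0.035     ]
```

View pics/w2.png

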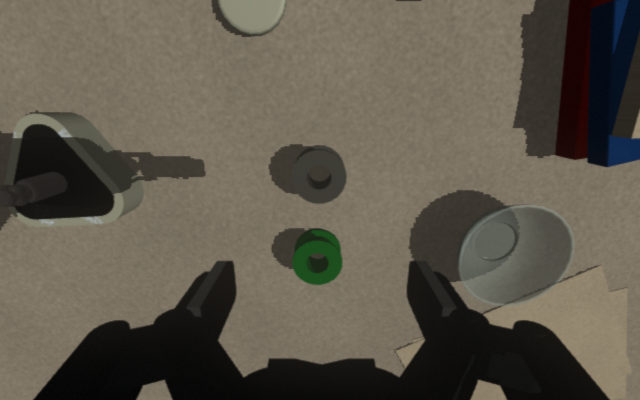

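The bobbin's flange is 60.3 mm across as measured, centred at about (0.508, -0.244). Its height comes out at 28–35 mm, in line with the 35 mm given. Now I'll descend and grip.

Emit:
{"op": "servo_tool", "data": {"targets": "0 0 0 5.6 -1.9 20 85; 0 0 0 0 0 30 85; 0 0 0 0 0 30 85; 0 0 0 0 0 30 85; 0 0 0 0 0 30 85; 0 0 0 0 0 30 85; 0 0 0 0 0 20 85; 0 0 0 0 0 12 85; 0 0 0 0 0 6 85; 0 0 0 0 0 0 85; 0 0 0 0 0 0 85", "force": 25}}

```text
clock: 3.5
position: [0.5096, -0.2434, 0.0044]
tool_rot: [3.14, -0.002, 0.0]
force: [-0.4, -0.2, 0.0]
finger_gap: 0.0848
finger_force: 0.0
```

Emit:
{"op": "servo_tool", "data": {"targets": "0 0 0 0 0 0 50; 0 0 0 0 0 0 50; 0 0 0 0 0 0 50; 0 0 0 0 0 0 50; 0 0 0 0 0 0 50; 0 0 0 0 0 0 50"}}

```text
clock: 4.1
position: [0.5097, -0.2431, 0.0051]
tool_rot: [3.14, -0.002, 0.001]
force: [-1.4, 0.5, 5.6]
finger_gap: 0.0586
finger_force: 25.7
```

Emit:
{"op": "servo_tool", "data": {"targets": "0 0 0 0 0 -10 50; 0 0 0 0 0 -30 50; 0 0 0 0 0 -40 50; 0 0 0 0 0 -40 50; 0 0 0 0 -20 -40 50; 0 0 0 0 -40 -20 50; 0 0 0 -10 -40 0 50; 0 0 0 -20 -40 0 50; 0 0 0 -30 -40 0 50; 0 0 0 0 0 0 50; 0 0 0 0 0 0 50; 0 0 0 0 0 0 50"}}

```text
clock: 5.3
position: [0.4496, -0.0633, 0.1843]
tool_rot: [3.141, -0.002, 0.001]
force: [-0.5, -0.9, 0.3]
finger_gap: 0.0584
finger_force: 27.2
```

```bash
python3 - <<'E'
from h import *
s=monitor.sense(); print(s["position"],s["tool_rot"],s["force"],s["finger_gap"])
f=grab("wrist","w3.png"); print(proj(f,[.499,.037,.1]),proj(f,s["position"]))
np.savez("w3",o=f["o"],Rc=f["Rc"])
E
```

```text
[ 0.44963495 -0.06327422  0.18434442] [ 3.14053839e+00 -2.40443595e-03  6.41157581e-04] [-0.52732669 -0.87952857  0.30964606] 0.05840019375482147
(np.float64(185.70916097381817), np.float64(146.80985219497137)) (np.float64(320.23195301177464), np.float64(262.97764947149767))
```

View pics/w3.png

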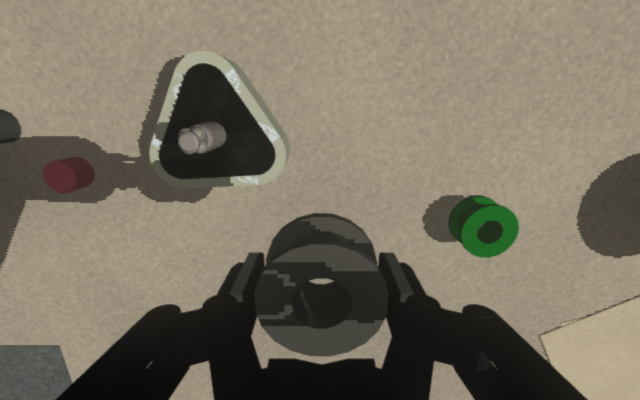

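The bobbin is held level between the fingers, with its top flange at about (322,300). The stud's top is at about (190,140), on the black plate. I'll place the camera right over the stud.

Emit:
{"op": "servo_tool", "data": {"targets": "0 0 0 -10 -30 0 50; 0 0 0 -12 -30 0 50; 0 0 0 -11 -40 0 50; 0 0 0 0 0 0 50; 0 0 0 0 0 0 50; 0 0 0 0 0 0 50"}}

```text
clock: 5.95
position: [0.4166, 0.0362, 0.1837]
tool_rot: [3.141, -0.001, -0.0]
force: [0.3, -0.0, -0.7]
finger_gap: 0.059
finger_force: 27.3
```

```bash
python3 - <<'E'
from h import *
s=monitor.sense(); print(s["position"],s["tool_rot"])
f=grab("wrist","w4.png"); u,v=proj(f,[.499,.037,.1]); print(u,v); np.savez("w4",o=f["o"],Rc=f["Rc"])
p=f["pixels"]; u,v=int(u),int(v)
A=cv2.resize(p[max(v-45,0):v+45,u-60:u+60],(480,360),interpolation=2)[:360]
B=cv2.resize(cv2.imread("pics/w3.png")[105:165,150:230,::-1],(320,240),interpolation=2)
C=np.zeros((360,800,3),np.uint8); C[:A.shape[0],:480]=A; C[:240,480:]=B
cv2.imwrite("pics/crop2.png",C[:,:,::-1]); print(u-60,max(v-45,0))
E
```

```text
[0.41660615 0.03622319 0.1837126 ] [ 3.14091006e+00 -8.60768318e-04 -4.91901936e-04]
319.3405821452395 99.97737495787159
259 54
```

View pics/crop2.png

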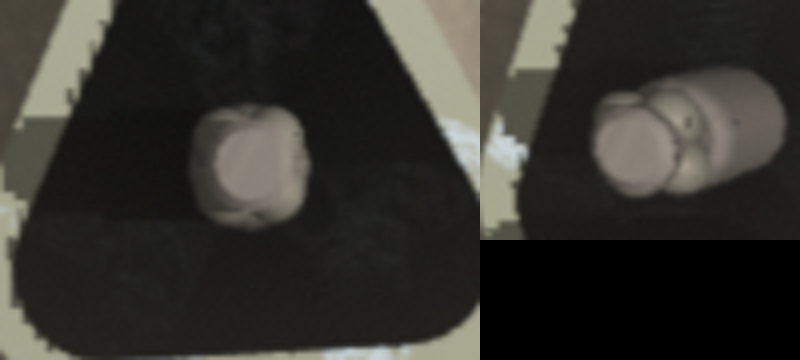

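The crop shows the stud almost end-on. Its top disc is centred at about (321.3,95.5) in w4, concentric with the silhouette, and at (189.2,141.8) in w3. I'll triangulate that and measure the bobbin held in the hand.

```bash
python3 - <<'E'
from h import *
f=grab("wrist"); K={k:f[k] for k in("fx","fy","cx","cy")}
F={}
for n in("w3","w4"):
    d=np.load(n+".npz"); F[n]=dict(K,o=d["o"],Rc=d["Rc"],pixels=cv2.imread(f"pics/{n}.png")[:,:,::-1].copy())
g=cv2.cvtColor(F["w4"]["pixels"],cv2.COLOR_RGB2GRAY); 
for th in(45,55,65):
    m=(g>th).astype(np.uint8); n,l,st,c=cv2.connectedComponentsWithStats(m[65:130,285:360]); i=np.argmax([st[k][4] if st[k][0]>0 and st[k][1]>0 and st[k][0]+st[k][2]<75 and st[k][1]+st[k][3]<65 and k else 0 for k in range(n)]); print(th,st[i],st[i][:2]+st[i][2:4]/2-.5+[285,65],c[i]+[285,65])
X,e=tri([ray(F["w3"],189.2,141.8),ray(F["w4"],321.3,95.5)]); print("stud top",X.round(4),np.round(e,4))
print("w4@.1",onz(F["w4"],321.3,95.5,.1),"w3@.1",onz(F["w3"],189.2,141.8,.1))
S=grab("scene","s1.png");D=grab("side","d1.png")
# bobbin in hand, wrist view, top flange
T=np.eye(4);s=monitor.sense();T[:3,:3]=Ro.from_euler('xyz',s["tool_rot"]).as_matrix();T[:3,3]=s["position"]
g=cv2.cvtColor(f["pixels"],cv2.COLOR_RGB2GRAY); print("tcp px",proj(f,s["position"]))
for h in(.025,.03,.035):
    u,v=proj(f,s["position"]+[0,0,h]); print(h,u,v)
cv2.imwrite("pics/crop3.png",cv2.resize(f["pixels"][200:380,220:420],(800,600)[:2] and (666,600),interpolation=2)[:,:,::-1])
E
```

```text
45 [ 22  15  30  32 774] [321.5  95.5] [321.50775194  94.9625323 ]
55 [ 25  15  27  31 685] [323.  95.] [322.53722628  94.84963504]
65 [ 26  16  26  29 606] [323.5  95. ] [323.4009901   94.83333333]
stud top [0.5021 0.0356 0.0959] [0.0001 0.0001]
w4@.1 [0.50198694 0.03561614 0.1       ] w3@.1 [0.50268688 0.03390283 0.1       ]
tcp px (np.float64(319.8071365705873), np.float64(263.58183690078215))
0.025 319.61223309438253 291.5536547206386
0.03 319.5649007578262 298.34661460480214
0.035 319.514062916345 305.64267144256075
```

View pics/crop3.png

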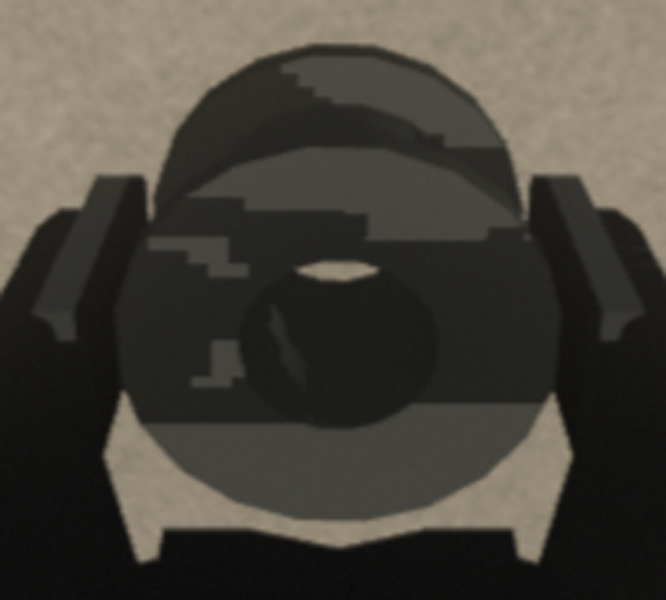

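The bobbin is level in the hand. Its top flange spans v 244–356 and its bore v 278–328, centred at u≈321. I'll work out its offset from the TCP.

```bash
python3 - <<'E'
from h import *
from scipy.optimize import least_squares
f=grab("wrist"); s=monitor.sense(); P=s["position"]; print(P,s["tool_rot"])
def r(q):
    dx,dy,h=q; c=P+[dx,dy,h]
    v=[proj(f,c+[a,0,0])[1] for a in(.03,-.03,.0135,-.0135)]
    u=[proj(f,c+[0,a,0])[0] for a in(.0135,-.0135)]
    return np.array(v+u)-[243.8,355.6,277.7,328.1,220+239*.3-.35,220+437*.3-.35]
o=least_squares(r,[0,0,.03]); print("offset",o.x.round(4),o.fun.round(1))
E
```

```text
[0.41585422 0.03651009 0.18331797] [ 3.14149968e+00  3.64708938e-05 -9.39479710e-04]
offset [-0.0054 -0.0006  0.0268] [ 0.   0.1  0.1 -0.2 -0.1  0.1]
```

The fit is good to 0.2 px. The stud and the bobbin were both measured in the same camera at the same pose, so calibration errors cancel. The shift needed is +90.8 mm in x and 0 in y. I'll move above the stud and then lower slowly.

Emit:
{"op": "servo_tool", "data": {"targets": "0 0 0 20 0 0 50; 0 0 0 30 0 0 50; 0 0 0 30 0 0 50; 0 0 0 10.8 0 0 50; 0 0 0 0 0 20 50; 0 0 0 0 0 30 50; 0 0 0 0 0 20 50; 0 0 0 0 0 0 50; 0 0 0 0 0 0 50"}}

```text
clock: 7.1
position: [0.5058, 0.0372, 0.1132]
tool_rot: [-3.142, 0.001, 0.0]
force: [0.3, -0.2, -0.9]
finger_gap: 0.0585
finger_force: 27.3
```

Emit:
{"op": "servo_tool", "data": {"targets": "0 0 0 0 0 5 50; 0 0 0 0 0 5 50; 0 0 0 0 0 5 50; 0 0 0 0 0 3 50; 0 0 0 0 0 0 50"}}

```text
clock: 7.6
position: [0.5058, 0.0375, 0.0947]
tool_rot: [-3.142, 0.001, 0.001]
force: [0.2, -0.7, -1.0]
finger_gap: 0.0582
finger_force: 27.3
```

Emit:
{"op": "servo_tool", "data": {"targets": "0 0 0 0 0 3 50; 0 0 0 0 0 3 50; 0 0 0 0 0 3 50; 0 0 0 0 0 0 50; 0 0 0 0 0 0 50"}}

```text
clock: 8.1
position: [0.5062, 0.0374, 0.0861]
tool_rot: [-3.142, 0.0, 0.001]
force: [0.1, -0.8, -0.8]
finger_gap: 0.0586
finger_force: 27.3
```

```bash
python3 - <<'E'
from h import *
f=grab("wrist")
cv2.imwrite("pics/crop4.png",cv2.resize(f["pixels"][220:380,220:420],(750,600),interpolation=2)[:,:,::-1])
E
```

```text
(no output)
```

View pics/crop4.png

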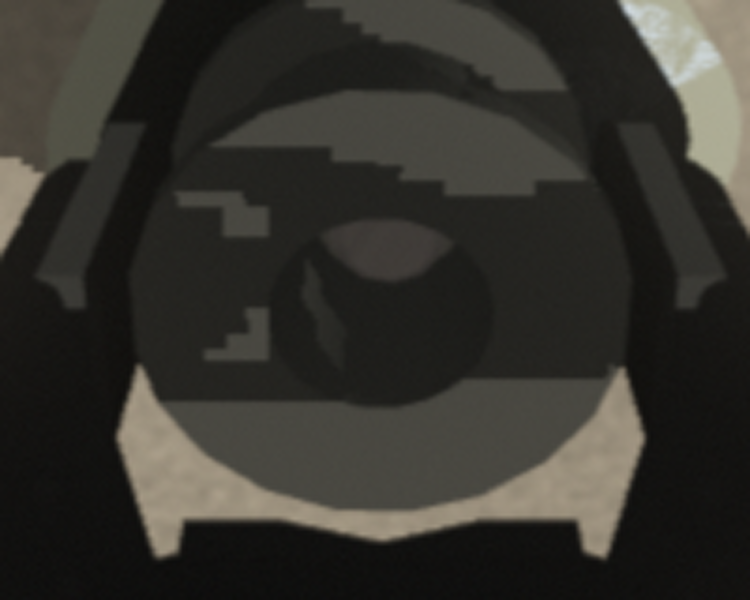

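Through the bore, the stud's top shows as an arc with its lowest point at crop (387,282), against a bore centre of u=381. I'll work out the remaining misalignment.

```bash
python3 - <<'E'
from h import *
f=grab("wrist"); s=monitor.sense(); P=s["position"]; print(P)
u,v=220+387/3.75-.37,220+282/3.75-.37
bu,bv=220+381/3.75-.37,0
for d in(.015,.016,.017):
    X=onz(f,u,v,P[2]+.0268-d)-P; print(d,"stud centre - bobbin (mm)",((X[:2]+[.008,0])-[-.0054,-.0006])*1e3)
E
```

```text
[0.50641855 0.03743914 0.08638681]
0.015 stud centre - bobbin (mm) [ 1.91376164 -0.7631461 ]
0.016 stud centre - bobbin (mm) [ 1.20049254 -0.77113112]
0.017 stud centre - bobbin (mm) [ 0.48722344 -0.77911613]
```

Emit:
{"op": "servo_tool", "data": {"targets": "0 0 0 1 0.7 0 50; 0 0 0 0 0 2 50; 0 0 0 0 0 2 50; 0 0 0 0 0 2 50; 0 0 0 0 0 2 50; 0 0 0 0 0 0 50"}}

```text
clock: 8.8
position: [0.5069, 0.0368, 0.0778]
tool_rot: [-3.141, 0.001, 0.001]
force: [-0.4, 0.3, -1.1]
finger_gap: 0.0586
finger_force: 27.3
```

Emit:
{"op": "servo_tool", "data": {"targets": "0 0 0 0 0 3 50; 0 0 0 0 0 3 50; 0 0 0 0 0 3 50; 0 0 0 0 0 0 50"}}

```text
clock: 9.2
position: [0.5068, 0.0368, 0.0687]
tool_rot: [-3.141, 0.001, 0.001]
force: [-0.2, -0.3, 0.2]
finger_gap: 0.0585
finger_force: 27.3
```

It threads freely past the top of the shaft. I'll lower it to the plate.

Emit:
{"op": "servo_tool", "data": {"targets": "0 0 0 0 0 4 50; 0 0 0 0 0 4 50; 0 0 0 0 0 4 50; 0 0 0 0 0 4 50; 0 0 0 0 0 3 50; 0 0 0 0 0 1 50; 0 0 0 0 0 0 50"}}

```text
clock: 9.9
position: [0.5072, 0.0367, 0.0491]
tool_rot: [-3.142, 0.0, 0.001]
force: [-0.2, 1.1, -0.6]
finger_gap: 0.0584
finger_force: 27.3
```

Emit:
{"op": "servo_tool", "data": {"targets": "0 0 0 0 0 1 50; 0 0 0 0 0 1 50; 0 0 0 0 0 0.5 50; 0 0 0 0 0 0 50"}}

```text
clock: 10.3
position: [0.5075, 0.0368, 0.0472]
tool_rot: [3.142, -0.0, 0.001]
force: [-1.6, -0.1, 1.6]
finger_gap: 0.0588
finger_force: 27.4
```

Contact is beginning, so the bobbin is down. I'll release it and go straight up, past the stud.

Emit:
{"op": "servo_tool", "data": {"targets": "0 0 0 0 0 0 70; 0 0 0 0 0 0 85; 0 0 0 0 0 0 85; 0 0 0 0 0 0 85; 0 0 0 0 0 -5 85; 0 0 0 0 0 -20 85; 0 0 0 0 0 -30 85; 0 0 0 0 0 -40 85; 0 0 0 0 0 -40 85; 0 0 0 0 0 0 85; 0 0 0 0 0 0 85"}}

```text
clock: 11.4
position: [0.5085, 0.0367, 0.1837]
tool_rot: [3.141, -0.004, 0.001]
force: [-0.7, 0.9, -0.5]
finger_gap: 0.0847
finger_force: 0.0
```

```bash
python3 - <<'E'
from h import *
s=monitor.sense(); P=s["position"]; print(P,s["tool_rot"],s["force"])
f=grab("wrist"); u,v=proj(f,[.502,.036,.077]); print(u,v)
for c in(14,16,18): print(grey(f,u,v,60,c))
print([proj(f,[.502+a,.036+b,.077]) for a,b in((.03,0),(-.03,0),(0,.03),(0,-.03))])
S=grab("scene");D=grab("side")
a=cv2.resize(S["pixels"][165:235,286:386],(400,280),interpolation=2);b=cv2.resize(D["pixels"][180:250,279:379],(400,280),interpolation=2)
w=cv2.resize(f["pixels"][200:400,220:420],(300,300))
C=np.zeros((580,800,3),np.uint8);C[:280,:400]=a;C[:280,400:]=b;C[280:580,:300]=w
cv2.imwrite("pics/crop5.png",C[:,:,::-1])
E
```

```text
[0.50845907 0.03667508 0.18372252] [ 3.14131966e+00 -3.84940764e-03  8.24582666e-04] [-0.72750717  0.87735381 -0.50011207]
321.30328585567224 207.95085756139179
(((329.7143859863281, 194.2530975341797), (77.4195327758789, 95.9044189453125), 40.78197479248047), 4234.0)
(((320.5521545410156, 201.23306274414062), (104.56985473632812, 122.67958068847656), 89.90164184570312), 7293.5)
(((320.9570617675781, 202.2516326904297), (107.57878875732422, 121.94236755371094), 88.94587707519531), 8908.5)
[(np.float64(321.378150941177), np.float64(174.32153765031353)), (np.float64(321.23358602562365), np.float64(239.25994999944896)), (np.float64(286.93966652739294), np.float64(207.8920172504115)), (np.float64(355.6622110229606), np.float64(208.00968983463045))]
```

View pics/crop5.png

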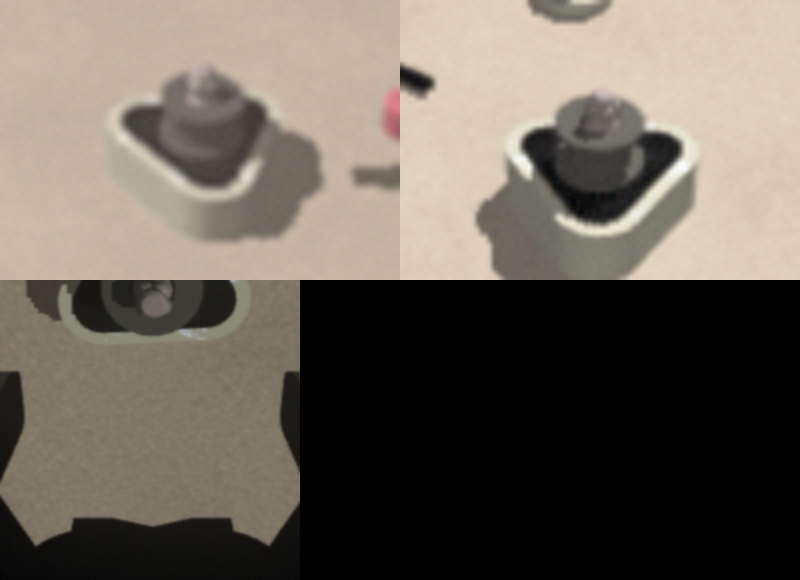

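The bobbin is fully down and upright on the stud in all three views, with the fingers clear. Next is the cap, measured numerically from two wrist positions.

Emit:
{"op": "servo_tool", "data": {"targets": "0 0 0 -8 -30 0 85; 0 0 0 -10 -40 0 85; 0 0 0 -10 -40 0 85; 0 0 0 -10 -40 0 85; 0 0 0 0 -40 0 85; 0 0 0 0 -8 0 85; 0 0 0 0 0 0 85; 0 0 0 0 0 0 85; 0 0 0 0 0 0 85"}}

```text
clock: 12.45
position: [0.469, 0.2333, 0.1811]
tool_rot: [3.141, 0.001, -0.001]
force: [-0.1, 0.6, -0.6]
finger_gap: 0.0852
finger_force: 0.0
```

```bash
cat > cap.py <<'E'
from h import *
import sys
s=monitor.sense(); P=s["position"]; print(P,s["tool_rot"])
f=grab("wrist",sys.argv[1]+".png"); u,v=proj(f,[.509,.269,.028]); print(u,v)
np.savez(sys.argv[1],o=f["o"],Rc=f["Rc"])
for c in(12,14,16,18): print(c,grey(f,u,v,40,c))
p=f["pixels"]; print([p[int(v),k].tolist() for k in range(int(u)-40,int(u)+41,8)])
E
python3 cap.py c1
```

```text
[0.46902252 0.23329773 0.18109797] [ 3.14063555e+00  1.28057178e-03 -8.11673995e-04]
283.6347297365944 146.1682457825554Traceback (most recent call last):
  File "cap.py", line 6, in <module>
    for c in(12,14,16,18): print(c,grey(f,u,v,40,c))
                                   ~~~~^^^^^^^^^^^^
  File "h.py", line 27, in grey
    c=max(cv2.findContours(m,cv2.RETR_EXTERNAL,cv2.CHAIN_APPROX_NONE)[0],key=cv2.contourArea)
ValueError: max() iterable argument is empty
```

Emit:
{"op": "servo_tool", "data": {"targets": "0 0 0 20 -20 0 85; 0 0 0 19 -15 0 85; 0 0 0 0 0 0 85; 0 0 0 0 0 0 85; 0 0 0 0 0 0 85"}}

```text
clock: 13.0
position: [0.5075, 0.2686, 0.1814]
tool_rot: [3.141, 0.001, -0.0]
force: [-0.3, 0.5, 0.8]
finger_gap: 0.0849
finger_force: 0.0
```

```bash
python3 cap.py c2
```

```text
[0.50753526 0.26863342 0.18144818] [ 3.14092075e+00  1.23712091e-03 -2.76051279e-04]
320.1861476021679 184.51405459790496Traceback (most recent call last):
  File "cap.py", line 6, in <module>
    for c in(12,14,16,18): print(c,grey(f,u,v,40,c))
                                   ~~~~^^^^^^^^^^^^
  File "h.py", line 27, in grey
    c=max(cv2.findContours(m,cv2.RETR_EXTERNAL,cv2.CHAIN_APPROX_NONE)[0],key=cv2.contourArea)
ValueError: max() iterable argument is empty
```

```bash
python3 - <<'E'
import cv2,numpy as np
for n,u,v in(("c1",284,146),("c2",320,184)):
    p=cv2.GaussianBlur(cv2.imread(f"pics/{n}.png")[:,:,::-1],(3,3),0).astype(int)
    print(n,"cols",u-48,"step6: brightness/ 100*(r-b)/r")
    for y in range(v-42,v+43,6): print(y,' '.join("%3d/%2d"%(p[y,x].mean(),100*(p[y,x,0]-p[y,x,2])/max(p[y,x,0],1)) for x in range(u-48,u+49,6)))
E
```

```text
c1 cols 236 step6: brightness/ 100*(r-b)/r
104 114/19 121/19 118/20 117/20 117/20 119/19 121/20 120/19 122/20 119/19 121/20 118/20 120/20 120/20 120/19 121/19 116/20
110 116/20 120/19 120/20 118/20 119/20 120/19 119/19 121/19 121/19 126/19 123/19 121/19 120/20 119/19 122/20 121/19 118/20
116 118/20 116/20 118/20 119/20 120/20 120/19 118/20 116/20 121/20 118/20 117/20 119/19 119/19 117/20 117/20 118/20 118/20
122 119/19 116/20 117/20 117/20 116/20 119/20 117/20 121/19 118/20 119/20 122/20 122/20 120/20 123/19 117/20 122/20 122/20
128 117/20 116/19 117/20 116/19  98/21  64/21  71/20 107/20  76/19  89/19 120/20 119/20 115/19 121/20 116/20 119/19 117/19
134 113/20 117/20 119/20  73/20  60/19  61/22  55/18  56/15  61/12  60/14  48/15 118/19 117/20 121/19 116/20 116/19 119/19
140 118/20 119/19 117/20  59/21  59/20  58/18  59/14  62/13  61/15  62/13  63/13  82/18 116/19 119/19 111/20 118/20 117/20
146 116/20 117/20 117/20  67/20  58/21  58/20  62/13  62/13  62/13  62/13  62/13  69/17 119/20 117/20 118/20 117/20 118/20
152 121/20 113/20 118/20  82/19  58/21  57/20  62/13  62/13  62/13  62/13
[... 1975 characters left out ...]
9 113/20  84/19  59/14  59/12  59/12  80/17 113/20 114/20 112/20 116/20 114/20 115/20
202 110/20 110/20 112/19 108/20 116/20 110/20 114/19 110/20 101/19 111/21 115/20 116/20 117/20 113/20 111/20 115/20 111/20
208 111/20 108/20 107/19 115/20 111/20 114/20 108/20 107/21 118/20 110/20 111/20 114/20 114/20 108/20  72/21  65/20  62/21
214 115/20 112/20 110/20 112/20 111/20 108/20 112/20 110/19 111/20 112/20 115/20 117/20 108/20  58/21  57/21  56/22  43/37
220 117/20 109/20 113/20 111/20 110/20 111/20 108/20 112/20 113/20 110/20 111/20 109/20  86/20  57/20  56/22  57/21  42/38
226 113/20 114/19 111/19 111/20 105/20 110/20 107/20 110/19 111/20 107/20 114/19 110/20 106/20  57/20  57/21  56/22  53/41
```

```bash
cat > ct.py <<'E'
from h import *
f0=grab("wrist");F=[]
for n,u,v in(("c1",287,148),("c2",322,185)):
    d=np.load(n+".npz"); f=dict(f0,o=d["o"],Rc=d["Rc"],pixels=cv2.imread(f"pics/{n}.png")[:,:,::-1].copy())
    for c,lo in((16,53),(17,50),(18,53)): e,a=grey(f,u,v,26,c,lo=lo); print(n,c,lo,np.round(e[0],1),np.round(e[1],1),a)
    e,a=grey(f,u,v,26,17,lo=53); F.append((f,e)); print(onz(f,*e[0],.028).round(4))
X,er=tri([ray(f,*e[0]) for f,e in F]); print(X.round(4),np.round(er,4),"diam",[np.mean(e[1])/f["fx"]*abs((f["Rc"].T@(X-f["o"]))[2]) for f,e in F])
E
python3 ct.py
```

```text
c1 16 53 [285.3 147.4] [31.8 32.4] 769.5
c1 17 50 [285.3 147.2] [32.4 34.5] 814.5
c1 18 53 [285.5 147.8] [32.5 33.6] 810.0
[0.5076 0.2674 0.028 ]
c2 16 53 [321.4 185.5] [28.3 30.3] 630.5
c2 17 50 [321.6 185.2] [29.  31.7] 677.0
c2 18 53 [321.7 185.9] [29.  31.4] 672.5
[0.5079 0.2675 0.028 ]
[0.5074 0.2676 0.0264] [0. 0.] diam [np.float64(0.03176342284939768), np.float64(0.030229766456056125)]
```

The cap's top centre is at about (0.5077, 0.2675). Its height is 26 mm and its diameter about 32 mm, slightly eroded by the mask, which agrees with the 28 and 34 mm given. I'll grip it with the fingertips at the desk.

Emit:
{"op": "servo_tool", "data": {"targets": "0 0 0 -2 1 20 85; 0 0 0 0 0 30 85; 0 0 0 0 0 30 85; 0 0 0 0 0 30 85; 0 0 0 0 0 30 85; 0 0 0 0 0 20 85; 0 0 0 0 0 12 85; 0 0 0 0 0 5 85; 0 0 0 0 0 0 85; 0 0 0 0 0 0 85", "force": 60}}

```text
clock: 14.1
position: [0.5072, 0.2691, 0.0061]
tool_rot: [-3.141, -0.002, 0.001]
force: [-0.2, -0.4, -0.2]
finger_gap: 0.0849
finger_force: 0.0
```

Emit:
{"op": "servo_tool", "data": {"targets": "0 0 0 0 0 0 50; 0 0 0 0 0 0 40; 0 0 0 0 0 0 28; 0 0 0 0 0 0 28; 0 0 0 0 0 0 28; 0 0 0 0 0 0 28; 0 0 0 0 0 0 28; 0 0 0 0 0 0 28; 0 0 0 0 0 0 28"}}

```text
clock: 15.0
position: [0.5069, 0.2691, 0.0056]
tool_rot: [-3.141, -0.001, 0.001]
force: [-0.8, -0.1, 5.8]
finger_gap: 0.0322
finger_force: 59.8
```

Emit:
{"op": "servo_tool", "data": {"targets": "0 0 0 0 0 -10 28; 0 0 0 0 0 -30 28; 0 0 0 0 0 -40 28; 0 0 0 0 0 -40 28; 0 0 0 0 0 -40 28; 0 0 0 -10 30 -18 28; 0 0 0 -16 40 0 28; 0 0 0 -16 40 0 28; 0 0 0 -16 40 0 28; 0 0 0 -16 40 0 28; 0 0 0 -16 42 0 28; 0 0 0 0 0 0 28; 0 0 0 0 0 0 28; 0 0 0 0 0 0 28"}}

```text
clock: 16.4
position: [0.4165, 0.0374, 0.1828]
tool_rot: [-3.141, -0.0, 0.001]
force: [0.7, -0.4, -0.7]
finger_gap: 0.0324
finger_force: 59.7
```

```bash
python3 - <<'E'
from h import *
s=monitor.sense(); P=s["position"]; print(P,s["tool_rot"],s["finger_gap"])
f=grab("wrist","c3.png"); np.savez("c3",o=f["o"],Rc=f["Rc"],P=P)
print("expected cap top",[np.round(proj(f,P+[a,b,.022]),1) for a,b in((0,0),(.017,0),(-.017,0),(0,.017),(0,-.017))],"stud",proj(f,[.502,.0358,.1]))
p=cv2.GaussianBlur(f["pixels"],(3,3),0).astype(int)
for y in range(232,345,5): print(y,' '.join("%3d"%(p[y,x].mean()) for x in range(262,382,5)))
print()
for y in range(64,128,3): print(y,' '.join("%3d"%(p[y,x].mean()) for x in range(290,353,3)))
E
```

```text
[0.41647367 0.03735419 0.18284569] [-3.14099187e+00 -1.34277175e-04  1.21864273e-03] 0.03243752273736937
expected cap top [array([320.1, 287.1]), array([320.1, 254.2]), array([320. , 317.5]), array([283.3, 287. ]), array([356.8, 287.2])] stud (np.float64(323.0128210906466), np.float64(95.16866081951662))
232 127 129 127 128 127 125 126 125 122  65  38  36  37  38  44  97 124 125 123 123 126 126 127 126
237 127 124 125 120 127 124 124 115  37  35  36  35  36  38  39  42  58 123 122 127 125 121 125 121
242 125 127 128 123 132 122 124  37  35  34  35  34  35  37  39  41  44  71 125 125 129 123 123 125
247 127 128 126 120 118 121  88  34  33  34  34  34  35  36  39  39  39  35 113 117 120 122 123 129
252 127 128 129  49  45  27  44  32  33  33  42  47  48  49  47  41  37  33  47  36  44  89 126 119
257 127 112 109  45  44  26  32  32  40  47  45  50  50  55  59  60  52  34  29  28  44  52 108 121
262  68  28  35  44  40  25  32  35  36  45  35  35  35  40  45  46  41  35  30  24  43  44  27  28
267  28  27  42  44  31  25  35  35  35  35  35  34  34  34  34  34  35  34  32  23  42  43  3
[... 2730 characters left out ...]
  64  63  55  38  35  34  33  38  48  58  72  83  75  89  98  76  64  64  64  64  65
109  64  64  63  62  62  61  54  54  53  59  60  65  54  56  64  64  64  64  64  64  64
112  58  63  64  63  63  64  64  64  63  62  58  58  61  63  64  64  64  64  64  64  64
115  36  62  63  63  64  63  64  64  63  64  64  64  64  64  64  64  64  64  64  64  64
118  22  49  64  64  64  64  64  64  63  64  63  63  64  63  64  64  64  64  64  64  59
121  22  25  53  64  64  64  64  64  64  64  64  64  64  64  64  64  64  64  64  62  34
124  23  22  24  48  63  64  64  64  64  64  64  64  64  64  64  65  64  64  57  34  27
127  25  23  23  24  42  62  64  65  64  64  65  64  65  65  65  65  63  47  28  26  27
```

```bash
cat > fit.py <<'E'
from h import *
from scipy.optimize import least_squares
from scipy.ndimage import map_coordinates
f=grab("wrist"); d=np.load("c3.npz"); P=d["P"]; f.update(o=d["o"],Rc=d["Rc"])
def disc(name,c,th,angs):
    g=cv2.cvtColor(cv2.imread(f"pics/{name}.png"),cv2.COLOR_BGR2GRAY).astype(float); pts=[]
    for a in np.radians(angs):
        r=np.arange(3,16,.25); w=map_coordinates(g,[c[1]+r*np.sin(a),c[0]+r*np.cos(a)],order=1)
        k=np.where(w<th)[0]
        if len(k): pts.append([c[0]+r[k[0]]*np.cos(a),c[1]+r[k[0]]*np.sin(a)])
    pts=np.array(pts); o=least_squares(lambda q:np.hypot(pts[:,0]-q[0],pts[:,1]-q[1])-q[2],[*c,10],loss="soft_l1",f_scale=.5); return o.x,np.abs(o.fun).mean()
for th in(75,85,95):
    print(th,"c3",disc("c3",(323,94.5),th,range(95,280,6)),"w4",disc("w4",(321,95),th*.95,range(95,280,6)))
g=cv2.cvtColor(f["pixels"],cv2.COLOR_RGB2GRAY).astype(int)
print("bottom edge rows 224-236", [(u,g[224:238,u].tolist()) for u in(317,321,325)]); print("top far 306-316",[(u,g[306:317,u].tolist()) for u in(317,321,325)])
print("stud px expect radius",302.6*.008/.226)
E
python3 fit.py
```

```text
75 c3 (array([327.64189759,  94.20165578,  13.7334243 ]), np.float64(0.600689283383502)) w4 (array([327.92073362,  94.66774161,  16.50003036]), np.float64(0.5227763376291956))
85 c3 (array([325.63624371,  94.10768402,  11.44789408]), np.float64(0.3920239947958951)) w4 (array([325.77585265,  94.56429142,  13.87861805]), np.float64(0.4829644296836401))
95 c3 (array([324.23747377,  94.34546927,   9.78268181]), np.float64(0.0994538541816357)) w4 (array([324.09913283,  94.38355873,  11.93028213]), np.float64(0.4245413909416952))
bottom edge rows 224-236 [(317, [124, 126, 127, 125, 88, 51, 39, 38, 38, 38, 38, 37, 38, 36]), (321, [129, 129, 130, 128, 105, 60, 40, 38, 38, 37, 37, 38, 37, 37]), (325, [130, 131, 130, 130, 108, 61, 40, 39, 39, 38, 38, 38, 39, 39])]
top far 306-316 [(317, [35, 33, 34, 38, 57, 62, 64, 112, 126, 127, 127]), (321, [33, 34, 36, 37, 57, 61, 65, 116, 129, 127, 123]), (325, [34, 34, 34, 37, 58, 62, 63, 95, 115, 121, 124])]
stud px expect radius 10.711504424778761
```

```bash
cat >> fit.py <<'E'
print("----")
def r(q):
    c=P+[q[0],q[1],q[2]]
    return [proj(f,c-[.017,0,0])[1]-312.6, proj(f,c+[.017,0,-.028])[1]-228.4, proj(f,c)[0]-321.2]
o=least_squares(r,[0,0,.02]); print("cap offset, h",o.x.round(4),o.cost)
for z in(.096,.1):
    X=onz(f,324.2,94.4,z)-P; print(z,"stud-TCP",X.round(4),"delta mm",(X[:2]-o.x[:2])*1e3)
E
python3 fit.py | sed -n '/----/,$p'
```

```text
----
cap offset, h [-0.0026 -0.0005  0.0152] 4.0389678347315804e-28
0.096 stud-TCP [ 0.0861 -0.0024 -0.0868] delta mm [88.70033385 -1.89305114]
0.1 stud-TCP [ 0.086  -0.0024 -0.0828] delta mm [88.62068906 -1.85723434]
```

The cap delta from the camera is x +88.6, y −1.9 mm. The cross-check using where the bobbin threaded gives a TCP of about (0.505, 0.036), which agrees. I'll go above the stud and then lower, feeling for contact.

Emit:
{"op": "servo_tool", "data": {"targets": "0 0 0 20 1.5 0 28; 0 0 0 30 0 0 28; 0 0 0 30 0 0 28; 0 0 0 8.5 0 0 28; 0 0 0 0 0 20 28; 0 0 0 0 0 30 28; 0 0 0 0 0 20 28; 0 0 0 0 0 0 28; 0 0 0 0 0 0 28; 0 0 0 0 0 0 28"}}

```text
clock: 17.55
position: [0.5059, 0.0355, 0.1143]
tool_rot: [3.141, -0.002, 0.001]
force: [0.8, -0.4, 0.0]
finger_gap: 0.0323
finger_force: 59.6
```

```bash
python3 - <<'E'
from h import *
R=[]
for k in range(6):
    eyes.grab_frame("side"); s=monitor.sense(); R.append(np.r_[s["position"]*1e3,s["force"]])
print(np.mean(R,0).round(2),np.std(R,0).round(2))
E
```

```text
[ 5.0582e+02  3.5260e+01  1.1418e+02 -0.0000e+00  6.0000e-02 -2.8000e-01] [0.3  0.07 0.35 0.52 0.27 0.59]
```

Emit:
{"op": "servo_tool", "data": {"targets": "0 0 0 -0.7 -0.4 2 28; 0 0 0 0 0 2 28; 0 0 0 0 0 2 28; 0 0 0 0 0 2 28; 0 0 0 0 0 1 28; 0 0 0 0 0 1 28; 0 0 0 0 0 0 28"}}

```text
clock: 18.55
position: [0.5037, 0.0357, 0.1025]
tool_rot: [-3.141, 0.001, 0.001]
force: [-0.1, 1.4, -0.7]
finger_gap: 0.0327
finger_force: 59.6
```

There's no resistance 3 mm below the stud-top contact height, so the mouth is over the neck. I'll continue in small steps.

Emit:
{"op": "servo_tool", "data": {"targets": "0 0 0 0 0 1 28; 0 0 0 0 0 1 28; 0 0 0 0 0 1 28; 0 0 0 0 0 0 28"}}

```text
clock: 18.95
position: [0.5038, 0.0357, 0.0996]
tool_rot: [-3.141, 0.001, 0.001]
force: [-1.9, 0.6, -0.1]
finger_gap: 0.0325
finger_force: 59.7
```

Emit:
{"op": "servo_tool", "data": {"targets": "0 0 0 0 0 1 28; 0 0 0 0 0 1 28; 0 0 0 0 0 0 28"}}

```text
clock: 19.25
position: [0.504, 0.0357, 0.0986]
tool_rot: [-3.141, 0.001, 0.001]
force: [-3.1, 0.5, 5.4]
finger_gap: 0.0321
finger_force: 60.4
```

Ball contact is at the expected height. The −x force says the cap sits slightly towards +x, so I'll ease it −0.8 mm and press.

Emit:
{"op": "servo_tool", "data": {"targets": "0 0 0 -0.8 0 0 28; 0 0 0 0 0 1 28; 0 0 0 0 0 0 28"}}

```text
clock: 19.55
position: [0.504, 0.0357, 0.0984]
tool_rot: [-3.141, -0.001, 0.001]
force: [-4.7, 0.7, 8.9]
finger_gap: 0.0325
finger_force: 60.7
```

Emit:
{"op": "servo_tool", "data": {"targets": "0 0 0 0 0 1 28; 0 0 0 0 0 1 28; 0 0 0 0 0 0 28"}}

```text
clock: 19.85
position: [0.5037, 0.0358, 0.0966]
tool_rot: [-3.141, -0.0, 0.001]
force: [-4.4, 1.4, 9.7]
finger_gap: 0.0321
finger_force: 60.8
```

Emit:
{"op": "servo_tool", "data": {"targets": "0 0 0 -0.8 0 1 28; 0 0 0 0 0 1 28; 0 0 0 0 0 1 28; 0 0 0 0 0 0 28"}}

```text
clock: 20.25
position: [0.5025, 0.036, 0.092]
tool_rot: [-3.141, -0.0, 0.001]
force: [-1.4, 2.8, 0.9]
finger_gap: 0.0321
finger_force: 60.0
```

The click came: force fell from 9.7 to 0.9 N at 13–14 mm of travel. I'll continue down to home.

Emit:
{"op": "servo_tool", "data": {"targets": "0 0 0 -0.3 -0.5 1.5 28; 0 0 0 0 0 1.5 28; 0 0 0 0 0 1.5 28; 0 0 0 0 0 1 28; 0 0 0 0 0 0 28"}}

```text
clock: 20.75
position: [0.5026, 0.0359, 0.0862]
tool_rot: [3.141, -0.001, 0.001]
force: [0.7, 0.3, -0.6]
finger_gap: 0.0324
finger_force: 59.7
```

Emit:
{"op": "servo_tool", "data": {"targets": "0 0 0 0 0 1 28; 0 0 0 0 0 1 28; 0 0 0 0 0 0 28"}}

```text
clock: 21.05
position: [0.5028, 0.036, 0.0856]
tool_rot: [3.141, -0.0, 0.001]
force: [-2.9, 0.7, 6.5]
finger_gap: 0.0323
finger_force: 60.6
```

It's home at a TCP of 0.0856, exactly as predicted. I'll press firmly.

Emit:
{"op": "servo_tool", "data": {"targets": "0 0 0 0 0 1 28; 0 0 0 0 0 1 28; 0 0 0 0 0 0 28; 0 0 0 0 0 0 28; 0 0 0 0 0 0 28"}}

```text
clock: 21.55
position: [0.5028, 0.036, 0.0855]
tool_rot: [3.141, 0.0, 0.001]
force: [-7.8, -0.0, 17.1]
finger_gap: 0.0318
finger_force: 61.7
```

```bash
python3 - <<'E'
from h import *
R=[]
for k in range(8):
    eyes.grab_frame("side"); s=monitor.sense(); R.append(np.r_[s["position"]*1e3,s["force"],s["finger_force"],s["finger_gap"]*1e3])
print(s["clock"],np.array(R)[[0,3,7]].round(1),np.mean(R,0).round(2),s["tool_rot"])
E
```

```text
21.95 [[ 5.028e+02  3.600e+01  8.550e+01 -7.600e+00 -4.000e-01  1.740e+01
   6.170e+01  3.240e+01]
 [ 5.028e+02  3.600e+01  8.550e+01 -8.400e+00 -5.000e-01  1.730e+01
   6.170e+01  3.260e+01]
 [ 5.028e+02  3.600e+01  8.550e+01 -7.200e+00  6.000e-01  1.710e+01
   6.170e+01  3.210e+01]] [ 5.0282e+02  3.5990e+01  8.5460e+01 -7.6800e+00 -1.8000e-01  1.7120e+01
  6.1730e+01  3.2250e+01] [3.14115518e+00 1.93169683e-04 1.13986446e-03]
```

```bash
python3 -c "
from bench import ticket
print(ticket.sign_off())"
```

```text
the job is handed in; nothing more can be done
None
```

I handed the job in at about 22 s, with the bobbin fully down on the stud and the cap clicked home; the fingers are still on the cap, pressing it down with a steady 17 N at a 62 N grip. The hand-in returned no verdict.

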